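# Clamp an offcut in the cam holding board

### The arm

A 6-joint arm with a two-finger parallel gripper is mounted at the origin on a cart in front of the work surface, level with it; the furniture and walls round the work are solid. World frame = base frame: x ahead of the robot, y to its left, z up, the work surface at z = 0. Lengths are in m, angles in degrees, forces in N, time in s.
With the tool pointing down it reaches from about 0.35 to 0.875 m from the base axis. Payload 4.2 kg.
Tool frame: the origin (TCP) lies on the centre line of the jaws, within the pads' length; the fingertips stand 22 mm ahead of it and the grasp point (between the pads) lies 3 mm ahead of it (r.tcp_to_tips is the distance from the TCP to the fingertips, in m); z points along the fingers, y is the line along which they close (so a half turn about z gives the same grasp; the last joint's range is limited). The gripper opens to 87 mm and grips with 3 to 60 N. Pads are 19 mm wide; open, the fingers measure 117 mm over their backs; the gripper's body (75 mm by 190 mm) begins 51 mm behind the grasp point.
Start: joints at [-28.614, 22.042, 0.453, 0, -68.411, -14.817], TCP at [0.454, -0.43, 0.218] pointing down, gripper open.
Joint ranges: [-179.83, 179.83], [-69.29, 118.12], [-61.27, 80.66], [-181.25, 117.63], [-171.15, -9.14], [-177.46, 177.46]. Speed limits (degrees/s): [159.86, 159.86, 180, 180, 180, 180].

### API

Orientations are given as a 3x3 rotation matrix whose columns are the frame's x, y, z axes.
In Python, from station import r gives the robot as it stands.
- The arm moves only by the tool apply_moves, never from a script. Its argument "plan" is a list of rows, each an object with "grip": the opening, from 0 (shut) to 1 (fully open); "offset": the shift along the tool's x, y, z in cm, a list of three; "spin": the turn about the tool's z in rad. A call has 1 to 5 rows; each row is the pose to reach, as a shift and turn from the pose commanded when the call began, along the tool's axes at that moment; what a row does not reach only later rows make up. A row lasts 1/10 s, in which the tool goes at most 50 mm and 8.59 degrees, less where a joint would pass 70% of its speed; a pose out of reach is approached as far as the arm can. A call with a gripper value outside its range is refused whole. The fingers move at their own pace and stop on an object; the grip force is fixed at half the most. Time passes only in rows, so rows that repeat a pose let the fingers close. It gives the time, the measured TCP pose, the force, the opening and the grip force at its end, in the units of the state.
- r.sense(): the state, without advancing time (a new reading comes with each control period).
- r.capture(name): name is "scene" or "top"; returns a dict with "img" (400x640x3 uint8, blue, green, red), "depth" (400x640 float32, m along the optical axis (not along the pixel's ray), 0 where there is no reading), "mtx" (3x3 intrinsics, pixels), "dist_coeffs" ([k1, k2, p1, p2, k3] as OpenCV has them; the pictures are not rectified), "R" (3x3) and "t" (3): a world point X has camera coordinates R X + t. Camera axes: x right, y down, z forward; pixel columns grow to the right and rows downward; lengths in m; the calibration is good to about 2 mm. A picture is of the moment at which its call begins.
- r.finish_job(): hands the job in; it is judged then, once.
The state is a dict: "time_s": time; "joints": joint angles; "joint_velocities": joint speeds; "effort": joint torques, N m; "tcp_pos": TCP position; "ee_rot": TCP orientation; "wrist_force": force on the tool from outside, world axes, zero at the start; "moment": the same for the moment, N m; "gripper_width": opening from 0.0 (shut) to 1.0 (fully open); "gripper_force": force on a finger pad.
Only numpy, scipy, OpenCV 4.12 (cv2) and the standard library are available. Lean on these libraries where they do the work, as an engineer would, in place of code of your own. Each camera call takes 0.05 s, during which the arm holds its last target. There are 200 camera calls.

### The job

Clamp the long plywood offcut on the holding board, ready for drilling: push it along the fence with a fingertip until its end is up against the end stop, then push the cam's handle round anticlockwise with a finger until the cam holds the offcut tight against the fence, and leave it clamped like that. Push only: do not lift the offcut off the board, and do not disturb the other things lying on the bench and the board.

Things in the scene. Friction and masses are not known exactly. Their poses are not given: they have to be found in the camera images.
- holding_board: Jig fixed to the bench: grey-faced plywood board, 200 x 340 x 12 mm, with a wooden fence, an end stop and a cam. Origin at bench height, z up; x points across the fence, away from the robot (within 0.3 rad), y along the fence to the left. In this frame, mm: top z = 12; board x -105 to 95, y -200 to 140; cam bolt axis at x -28, y 20, bolt top z 45.
- stop_corner (a point): Inner corner where fence and end stop meet, at the board's top (x 55, y 100, z 12 mm of the board's frame). The fence's face runs from here 135 mm to the right (and 25 mm on, behind the stop); the fence is 30 mm thick. The stop's face runs from here 44 mm toward the robot; the stop is 25 mm thick. Both stand 24 mm above the board.
- offcut: The work: loose plywood block with a black top, 50 x 120 x 18 mm, 50 to 100 g, flat on the board between fence and cam. Origin at the centre of its underside, x across (50 mm), y along (120 mm). Starts 35 to 65 mm short of the end stop and 1 to 6 mm off the fence. Up against both, its origin is at x 30, y 40 mm of the board's frame.
- cam_axis (a point): The wooden cam: a disc of radius 25 mm, 20 mm thick (1.5 to 21.5 mm above the board), turning off-centre about the bolt (disc centre 9 mm from the bolt), in one piece with its handle. This point: on the bolt axis at the height of the board's top.
- cam_lever (a joint): Angle of cam and handle about the bolt, rad, anticlockwise from above, 0 to 2.09 (handle then at a 6 mm steel pin, 20 mm high); starts at 0 to 0.4. The handle points from the bolt at 2.182 + this value, anticlockwise from the board's x axis. Stiff (0.15 N m), stays where left. Cam bites at about 1.7, then turns harder as it wedges the offcut; does not spring back.
- lever_end (a point): Top of the handle's round end, 98 mm from the bolt axis. The handle is a wooden bar 24 mm wide and 20 mm thick (1.5 to 21.5 mm above the board's top), with a round end of radius 12 mm about this point; in mid swing its end passes out over the front edge of the board.
- disc: Bystander: loose plywood disc with a black top, 41 mm across, 15 mm high, lying on the board near its right front corner. Origin at the centre of its underside.
- small_offcut: Bystander: loose plywood block with a grey top, 60 x 90 x 15 mm, on the bench to the left. Origin at the centre of its underside.
- hex_keys: Bystander: red folding hex key set, 22 x 85 x 19 mm, on the bench to the left. Origin at the centre of its underside.
- pliers: Bystander: pliers with red handles, 57 x 172 x 12 mm, on the bench to the right. Origin at the centre of its underside.
- shim: Bystander: small plywood block with a black top, 32 x 70 x 15 mm, on the bench to the right. Origin at the centre of its underside.
- screwdriver: Bystander: screwdriver with a red handle, 29 x 218 x 28 mm, on the bench behind the board. Origin at the centre of its underside.
There are look-alikes about, which are no part of the job. There is more than one size of the offcut; the one meant has the size given above.

How it is judged:
By the outcome, as a careful person would: the job done as asked, in the order asked, and still so for the second after the job is handed in, with the robot touching nothing.
It also fails if it takes over 46 s, if anything falls off the work surface, if the arm or the gripper's body presses on something with over 40 N, if the wrist force passes 120 N, or if a joint passes its speed limit or range.

## Working session

There is one attempt and no reset: what is moved stays moved. The work goes in short steps, Python scripts to look and compute and a tool call to move; the robot and the scene stay as the last step left them, time stands still between calls to the robot, and variables do not carry over. Pictures are saved under pics/ and viewed, at most 10 in all, crops included, and the job is handed in when it is done.

Besides the shell and the picture viewer there is one more tool, called after ">>>" by a JSON object that holds its "fn" and its "kwargs", one argument or row to a line. apply_moves: Moves the arm, as the interface text tells. Its arguments: {"type":"object","properties":{"plan":{"type":"array"}},"required":["plan"]}

```bash
mkdir -p pics; ls; cat > h.py <<'E'
import numpy as np, cv2
from station import r
def ray(c,uv,z):
    uv=np.array(uv,float).reshape(-1,1,2)
    n=cv2.undistortPoints(uv,np.array(c["mtx"]),np.array(c["dist_coeffs"])).reshape(-1,2)
    R=np.array(c["R"]);t=np.array(c["t"]).ravel()
    o=-R.T@t; d=np.c_[n,np.ones(len(n))]@R
    return o+d*((z-o[2])/d[:,2])[:,None]
def proj(c,X):
    R=np.array(c["R"]);t=np.array(c["t"]).ravel()
    return cv2.projectPoints(np.array(X,float).reshape(-1,1,3),cv2.Rodrigues(R)[0],t,np.array(c["mtx"]),np.array(c["dist_coeffs"]))[0].reshape(-1,2)
E
python3 - <<'E'
from h import *
for n in("top","scene"):
    c=r.capture(n); cv2.imwrite(f"pics/{n}0.png",c["img"]); np.savez(f"{n}0.npz",**c)
    print(n,-np.array(c["R"]).T@np.array(c["t"]).ravel(), np.array(c["R"])[2])
s=r.sense(); print(s["time_s"],s["tcp_pos"],s["ee_rot"],s["gripper_width"],s["wrist_force"],r.tcp_to_tips)
E
```

```text
pics
top [ 0.3781725  -0.04293321  1.35824387] [ 0.1470737   0.0034049  -0.98911968]
scene [-0.14925621 -0.25258444  0.95632588] [ 0.63964447  0.18132451 -0.74697816]
0.1 [ 0.45348489 -0.42926962  0.21686988] [[-6.87595798e-01 -7.26092067e-01 -1.52579510e-03]
 [-7.26093666e-01  6.87594512e-01  1.33215881e-03]
 [ 8.18583959e-05  2.02385696e-03 -9.99997949e-01]] 1.0030518895203315 [ 0.82569752 -0.44083519 -0.26642539] 0.022
```

View pics/top0.png

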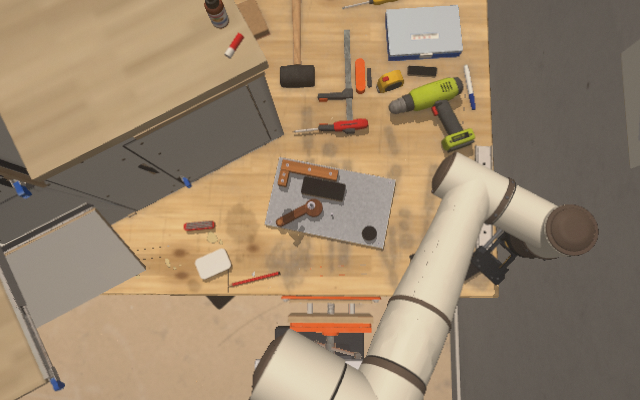

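View pics/scene0.png

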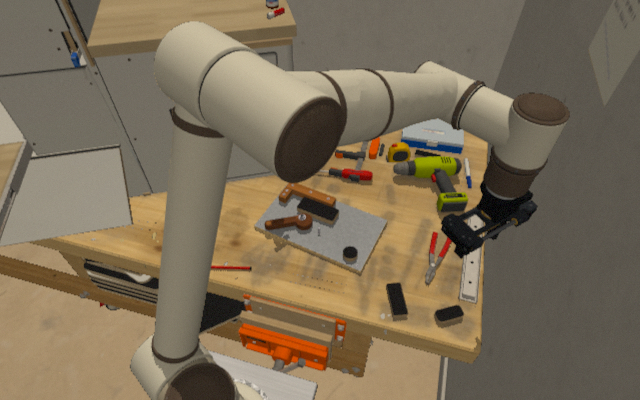

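Top view: the board has corners at about (281,157), (396,179), (383,248) and (266,226). The black block between fence and cam is at (323,188), with the fence at (310,168), the stop at (284,178), the bolt at (312,207), the handle end at (281,220), and the disc at (369,233).
What could be taken for the offcut:
- black block on the board, top (323,188) / scene (318,210)
- black shim, scene (397,301)
- short black block, scene (449,315)
- black disc, top (369,233)

By the description, the offcut is the one on the board between fence and cam. I'll check that in a crop with measurements.

```bash
cat > m.py <<'E'
from h import *
def board(c):
    # board outline: grey low-saturation region incl. everything lying on it -> min-area rect on z=.012
    hsv=cv2.cvtColor(c["img"],cv2.COLOR_BGR2HSV)
    m=((hsv[...,1]<40)&(hsv[...,2]>110)).astype(np.uint8)
    return m
def blobs(m,lo,hi):
    n,l,s,ce=cv2.connectedComponentsWithStats(m)
    return [(l==i).astype(np.uint8) for i in range(1,n) if lo<s[i,4]<hi]
def rect(c,mask,z):
    k=max(cv2.findContours(mask,cv2.RETR_EXTERNAL,cv2.CHAIN_APPROX_NONE)[0],key=len).reshape(-1,2)
    P=ray(c,k,z)[:,:2]
    return cv2.minAreaRect((P*1000).astype(np.float32)),P
E
python3 - <<'E'
from m import *
c={k:v for k,v in np.load("top0.npz").items()}
hsv=cv2.cvtColor(c["img"],cv2.COLOR_BGR2HSV)
roi=np.zeros((400,640),np.uint8); roi[150:256,260:402]=1
g=board(c)*roi
for b in blobs(cv2.morphologyEx(g,cv2.MORPH_CLOSE,np.ones((3,3))),400,1e5): print("board",b.sum(),rect(c,b,.012)[0])
k=((hsv[...,2]<60)).astype(np.uint8)*roi
for b in blobs(k,60,3000): print("black",b.sum(),cv2.minAreaRect(cv2.findNonZero(b)),rect(c,b,.030)[0])
w=((hsv[...,1]>110)&(hsv[...,2]>60)).astype(np.uint8)*roi
for b in blobs(w,60,5000): print("brown",b.sum(),cv2.minAreaRect(cv2.findNonZero(b)),rect(c,b,.034)[0])
for n,(x0,y0) in dict(top=(262,150),scene=(250,170)).items():
    i=np.load(n+"0.npz")["img"][y0:y0+108,x0:x0+142]
    cv2.imwrite(f"pics/{n}0c.png",cv2.resize(i,None,fx=5,fy=5,interpolation=cv2.INTER_CUBIC))
d=c["depth"]
for n,p in dict(board=(350,230),off=(323,188),fence=(310,168),handle=(292,215),bench=(300,260)).items():
    z=d[p[1],p[0]]; o=ray(c,[p],0)[0]; C=-c["R"].T@c["t"].ravel()
    dr=(o-C); X=C+dr*z/(c["R"][2]@dr); print(n,X)
E
```

```text
board 1269 ((601.7249755859375, 60.64307403564453), (126.73721313476562, 194.13316345214844), 79.01598358154297)
board 4232 ((577.0093383789062, -70.74649047851562), (280.6536560058594, 198.2643585205078), 78.81690216064453)
black 658 ((322.9615173339844, 188.19229125976562), (41.57661437988281, 16.08152198791504), 11.309932708740234) ((617.3507080078125, -22.607147216796875), (116.43618774414062, 45.63155746459961), 78.94207763671875)
black 130 ((369.0, 233.0), (12.0, 12.0), 90.0) ((492.7334899902344, -150.70889282226562), (33.11953353881836, 33.18876647949219), 0.4157218039035797)
brown 968 ((284.0, 182.5), (65.0, 48.0), 90.0) ((632.861572265625, 87.29803466796875), (184.55111694335938, 135.27618408203125), 0.43716010451316833)
brown 737 ((363.0, 162.5), (25.0, 54.0), 90.0) ((690.7033081054688, -134.60025024414062), (71.81185913085938, 151.6794891357422), 0.3316722810268402)
brown 711 ((307.51104736328125, 177.400390625), (56.83283996582031, 26.275205612182617), 11.513830184936523) ((647.0430297851562, 21.027572631835938), (159.3926544189453, 74.81305694580078), 78.6393814086914)
b
[... 443 characters left out ...]
37.0, 38.0), 90.0) ((482.3529357910156, 96.7069320678711), (101.85777282714844, 104.3277587890625), 1.6397651433944702)
brown 184 ((319.3992919921875, 245.3942108154297), (20.155115127563477, 12.969378471374512), 83.2901611328125) ((457.50030517578125, -14.411211013793945), (55.200958251953125, 35.48225402832031), 7.419055938720703)
brown 233 ((364.0, 249.5), (11.0, 24.0), 90.0) ((447.11468505859375, -136.32337951660156), (29.953704833984375, 65.53711700439453), 0.43004995584487915)
board [ 0.5018137  -0.09889701  0.01695767]
off [ 0.61743548 -0.02284022  0.03209373]
fence [0.67372693 0.01407583 0.03433886]
handle [0.54042772 0.06197231 0.03623296]
bench [ 0.41844282  0.04031463 -0.00315819]
```

View pics/top0c.png

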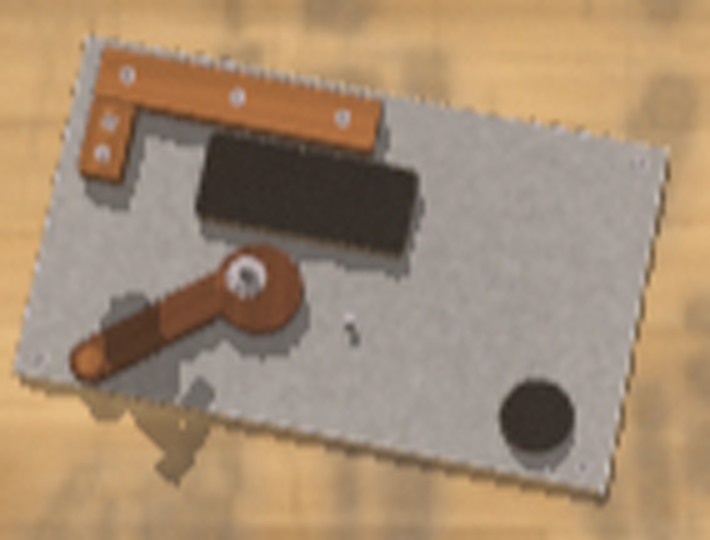

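The crop confirms it: the black block measures about 118 x 48 mm, and it lies between the fence and the cam. The pin is at (332,216), and the handle points to the lower left. Next I'll fit the board frame.

```bash
cat >> m.py <<'E'
def fit(W,B):
    W=np.array(W);B=np.array(B);w=W.mean(0);b=B.mean(0)
    a=(W-w)@[1,1j];q=(B-b)@[1,1j]
    th=np.angle((a*q.conj()).sum()); Rm=np.array([[np.cos(th),-np.sin(th)],[np.sin(th),np.cos(th)]])
    return th,Rm,w-Rm@b
E
python3 - <<'E'
from m import *
c={k:v for k,v in np.load("top0.npz").items()}
px=lambda L:[(a/5+262-.4,b/5+150-.4) for a,b in L]
cor=ray(c,px([(92,38),(668,148),(605,492),(15,375)]),.012)[:,:2]
B=np.array([[95,140],[95,-200],[-105,-200],[-105,140]])/1e3
th,Rm,o=fit(cor,B); print("board corners",th,o,"res mm",((cor-o-B@Rm.T)*1e3).round(1).tolist())
tob=lambda uv,z:((ray(c,uv,z)[:,:2]-o)@Rm*1e3).round(1)
print("bolt",tob(px([(246,277)]),.045),"handle end",tob(px([(90,362)]),.0335))
print("Lfence c",((np.array([.64704,.02103])-o)@Rm*1e3),"want 48 45")
print("offcut c",((np.array([.61735,-.02261])-o)@Rm*1e3))
print("pin top",tob(px([(349,322)]),.032), "disc",tob(px([(537,414)]),.027))
# fence inner top edge + stop
print("stop/fence corner inner top",tob(px([(136,108)]),.036),"fence right end inner",tob(px([(376,153)]),.036))
print("offcut corners",tob(px([(209,133),(418,174),(407,257),(198,212)]),.030))
np.savez("board.npz",th=th,R=Rm,o=o)
E
```

```text
board corners -0.18921630042074358 [ 0.59206282 -0.01538114] res mm [[-2.0, -3.0], [0.0, 2.4], [1.5, 2.4], [0.5, -1.8]]
bolt [[-29.   20.4]] handle end [[-90.7  96.1]]
Lfence c [47.14740465 46.10188615] want 48 45
offcut c [26.19552795 -2.34359417]
pin top [[-40.8 -39.8]] disc [[ -70.2 -151.5]]
stop/fence corner inner top [[ 53.8 100.5]] fence right end inner [[ 54.8 -36.2]]
offcut corners [[ 48.9  58.1]
 [ 48.8 -61.4]
 [  1.5 -64.3]
 [  3.7  55. ]]
```

Everything agrees to about 1 mm: bolt, fence and handle length 98.6. The offcut is about 42 mm short of the stop, and the lever is at about 0.08 rad. Next is a helper that turns board-frame targets into rows.

```bash
cat > g.py <<'E'
from h import *
b=np.load("board.npz"); o,Rm,th=b["o"],b["R"],float(b["th"])
def state():
    s=r.sense(); p=np.array(s["tcp_pos"]); T=np.array(s["ee_rot"])
    bp=(p[:2]-o)@Rm*1e3; a=np.degrees(np.arctan2(T[1,0],T[0,0])-th)
    print("t %.2f board xy %s tip z %.1f ang %.1f F(board) %s M %s grip %.2f"%(s["time_s"],bp.round(1),(p[2]-.022)*1e3,(a+180)%360-180,np.r_[Rm.T@np.array(s["wrist_force"])[:2],s["wrist_force"][2]].round(1),np.round(s["moment"],1),s["gripper_width"]))
    return s,p,T,a
def rows(targets):
    """targets: (x,y board mm, tip z mm, tool-x angle in board deg) -> rows in cm, rad"""
    s,p,T,a=state()
    for x,y,z,an in targets:
        w=np.r_[o+Rm@np.array([x,y])/1e3, z/1e3+.022]
        print((T.T@(w-p)*100).round(1).tolist(), round(float(-np.radians((an-a+180)%360-180)),2))
def lever(phi,rr,d,z=20):
    u=np.radians(125.02)+phi; n=np.array([np.sin(u),-np.cos(u)])
    q=np.array([-28,20])+rr*np.array([np.cos(u),np.sin(u)])+d*n
    return (*q,z,np.degrees(u)+90)
E
python3 -c "
from g import *
rows([(26,-95,180,-90),(26,-95,60,-90),(26,-95,18,-90)])"
```

```text
t 0.10 board xy [ -58.3 -432.6] tip z 194.9 ang -122.6 F(board) [ 0.9 -0.3 -0.3] M [ 0. -0.  0.] grip 1.00
[-33.0, 11.1, 1.5] -0.57
[-33.0, 11.1, 13.5] -0.57
[-33.0, 11.1, 17.7] -0.57
```

>>> {"fn": "apply_moves", "kwargs": {
  "plan": [
    {"grip":0,"offset":[-6.6,2.2,0.3],"spin":-0.11},
    {"grip":0,"offset":[-11,3.7,0.5],"spin":-0.22},
    {"grip":0,"offset":[-15.5,5.2,0.7],"spin":-0.33},
    {"grip":0,"offset":[-20,6.7,0.9],"spin":-0.44},
    {"grip":0,"offset":[-24.5,8.2,1.1],"spin":-0.57}
  ]
}}

```text
time_s: 0.6
tcp_pos: [0.5594, -0.2012, 0.2068]
ee_rot: [[-0.182, -0.983, -0.001], [-0.983, 0.182, 0.0], [-0.0, 0.001, -1.0]]
wrist_force: [0.4, 0.3, 0.5]
gripper_width: 0.633
gripper_force: 0.0
```

```bash
python3 -c "
from g import *
rows([(26,-95,150,-90),(26,-95,60,-90),(26,-95,18,-90)])"
```

```text
t 0.60 board xy [   2.8 -188.6] tip z 184.8 ang -89.7 F(board) [0.4 0.3 0.5] M [-0.  -0.1  0. ] grip 0.63
[-9.4, -2.4, 3.5] 0.01
[-9.3, -2.4, 12.5] 0.01
[-9.3, -2.4, 16.7] 0.01
```

>>> {"fn": "apply_moves", "kwargs": {
  "plan": [
    {"grip":0,"offset":[-4.5,-1.2,1.5],"spin":0},
    {"grip":0,"offset":[-9,-2.4,3.5],"spin":0},
    {"grip":0,"offset":[-9,-2.4,8],"spin":0},
    {"grip":0,"offset":[-9,-2.4,12],"spin":0},
    {"grip":0,"offset":[-9,-2.4,12],"spin":0}
  ]
}}

```text
time_s: 1.1
tcp_pos: [0.5946, -0.1184, 0.0808]
ee_rot: [[-0.187, -0.982, -0.014], [-0.982, 0.187, 0.001], [0.002, 0.014, -1.0]]
wrist_force: [-0.5, 0.1, -1.3]
gripper_width: 0.168
gripper_force: 0.0
```

```bash
python3 -c "
from g import *
rows([(26,-95,18,-90),(26,-75,18,-90)])
c=r.capture('scene'); cv2.imwrite('pics/s1.png',cv2.resize(c['img'][130:280,220:420],None,fx=4,fy=4,interpolation=cv2.INTER_CUBIC))
"
```

```text
t 1.10 board xy [  21.9 -100.7] tip z 58.8 ang -90.0 F(board) [-0.5 -0.  -1.3] M [-0.   0.2  0. ] grip 0.17
[-0.6, -0.5, 4.1] 0.0
[-2.6, -0.5, 4.1] 0.0
```

View pics/s1.png

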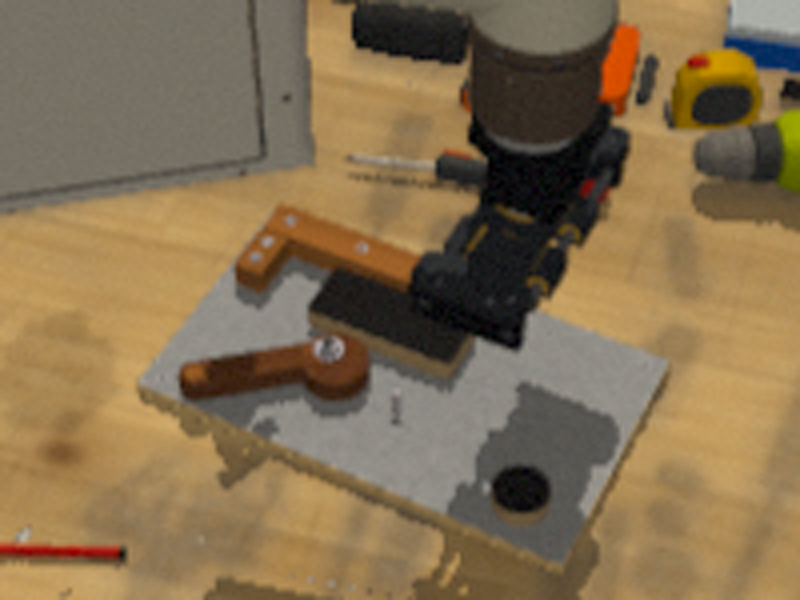

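The picture shows the jaws closing above the right end of the offcut, crop (470,300), with nothing disturbed. Now I'll go down and start the push.

>>> {"fn": "apply_moves", "kwargs": {
  "plan": [
    {"grip":0,"offset":[0,-0.2,2],"spin":0},
    {"grip":0,"offset":[0,-0.2,4],"spin":0},
    {"grip":0,"offset":[0,-0.2,4],"spin":0},
    {"grip":0,"offset":[-1.0,-0.2,4],"spin":0},
    {"grip":0,"offset":[-2.0,-0.2,4],"spin":0}
  ]
}}

```text
time_s: 1.65
tcp_pos: [0.607, -0.0996, 0.0497]
ee_rot: [[-0.187, -0.982, 0.004], [-0.982, 0.187, -0.0], [-0.001, -0.004, -1.0]]
wrist_force: [-0.3, -0.1, -0.3]
gripper_width: 0.005
gripper_force: 0.0
```

```bash
python3 -c "
from g import *
rows([(26,-75,18,-90),(25,-29.5,18,-90)])"
```

```text
t 1.65 board xy [ 30.5 -79.9] tip z 27.7 ang -89.9 F(board) [-0.2 -0.2 -0.3] M [0.  0.1 0. ] grip 0.00
[-0.5, 0.5, 1.0] 0.0
[-5.0, 0.5, 1.0] 0.0
```

>>> {"fn": "apply_moves", "kwargs": {
  "plan": [
    {"grip":0,"offset":[0,0,0],"spin":0},
    {"grip":0,"offset":[0,0,0],"spin":0},
    {"grip":0,"offset":[0,0,0],"spin":0}
  ]
}}

```text
time_s: 1.95
tcp_pos: [0.6055, -0.0998, 0.0478]
ee_rot: [[-0.187, -0.982, 0.001], [-0.982, 0.187, -0.0], [-0.0, -0.001, -1.0]]
wrist_force: [0.3, 1.1, -0.4]
gripper_width: 0.005
gripper_force: 0.0
```

```bash
python3 -c "
from g import *
rows([(26,-75,18,-90),(25,-29.5,18,-90)])"
```

```text
t 1.95 board xy [ 29.  -80.3] tip z 25.8 ang -89.9 F(board) [ 0.1  1.1 -0.4] M [-0.  0. -0.] grip 0.00
[-0.5, 0.3, 0.8] 0.0
[-5.1, 0.4, 0.8] 0.0
```

>>> {"fn": "apply_moves", "kwargs": {
  "plan": [
    {"grip":0,"offset":[0,0.4,0.8],"spin":0},
    {"grip":0,"offset":[0,0.4,0.8],"spin":0},
    {"grip":0,"offset":[-0.6,0.4,0.8],"spin":0},
    {"grip":0,"offset":[-1.2,0.4,0.8],"spin":0},
    {"grip":0,"offset":[-1.8,0.4,0.8],"spin":0}
  ]
}}

```text
time_s: 2.45
tcp_pos: [0.605, -0.0809, 0.0393]
ee_rot: [[-0.187, -0.982, 0.0], [-0.982, 0.187, -0.0], [-0.0, -0.0, -1.0]]
wrist_force: [0.5, 0.4, -0.0]
gripper_width: 0.005
gripper_force: 0.0
```

>>> {"fn": "apply_moves", "kwargs": {
  "plan": [
    {"grip":0,"offset":[-0.6,0,0],"spin":0},
    {"grip":0,"offset":[-1.2,0,0],"spin":0},
    {"grip":0,"offset":[-1.8,0,0],"spin":0},
    {"grip":0,"offset":[-2.2,0,0],"spin":0},
    {"grip":0,"offset":[-2.4,0,0],"spin":0}
  ]
}}

```text
time_s: 2.95
tcp_pos: [0.6093, -0.0574, 0.0392]
ee_rot: [[-0.186, -0.982, 0.0], [-0.982, 0.186, 0.0], [-0.0, -0.0, -1.0]]
wrist_force: [0.5, 0.9, 0.2]
gripper_width: 0.006
gripper_force: 0.0
```

```bash
cat > look.py <<'E'
from m import *
import sys
from g import state
state()
o=np.load("board.npz")["o"];Rm=np.load("board.npz")["R"]
tag=sys.argv[1]
for n,(x0,y0) in dict(top=(262,150),scene=(230,160)).items():
    c=r.capture(n); i=c["img"]
    cv2.imwrite(f"pics/{n}{tag}.png",cv2.resize(i[y0:y0+110,x0:x0+150],None,fx=5,fy=5,interpolation=cv2.INTER_CUBIC))
E
python3 look.py p1
```

```text
t 2.95 board xy [ 24.8 -38. ] tip z 17.2 ang -89.9 F(board) [0.3 1.  0.2] M [ 0.  0. -0.] grip 0.01
```

View pics/topp1.png

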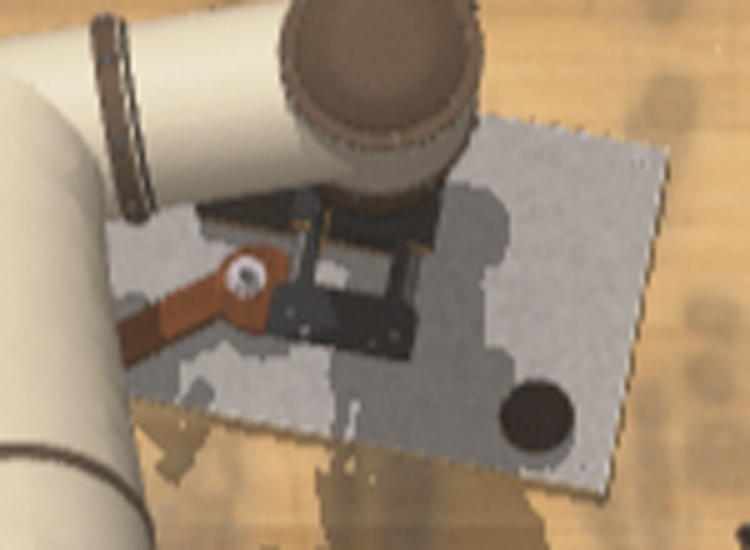

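The arm hides the offcut at crop (300,200), while the cam and disc are undisturbed. I'll go on in small steps and watch the force.

>>> {"fn": "apply_moves", "kwargs": {
  "plan": [
    {"grip":0,"offset":[-0.2,0,0],"spin":0},
    {"grip":0,"offset":[-0.4,0,0],"spin":0},
    {"grip":0,"offset":[-0.6,0,0],"spin":0},
    {"grip":0,"offset":[-0.6,0,0],"spin":0}
  ]
}}

```text
time_s: 3.45
tcp_pos: [0.6104, -0.0518, 0.0392]
ee_rot: [[-0.187, -0.982, 0.0], [-0.982, 0.187, 0.0], [-0.0, -0.0, -1.0]]
wrist_force: [0.3, 0.2, -0.6]
gripper_width: 0.007
gripper_force: 0.0
```

>>> {"fn": "apply_moves", "kwargs": {
  "plan": [
    {"grip":0,"offset":[-0.1,0,0],"spin":0},
    {"grip":0,"offset":[-0.2,0,0],"spin":0},
    {"grip":0,"offset":[-0.2,0,0],"spin":0}
  ]
}}

```text
time_s: 3.75
tcp_pos: [0.6107, -0.0499, 0.0392]
ee_rot: [[-0.187, -0.982, -0.0], [-0.982, 0.187, 0.0], [-0.0, 0.0, -1.0]]
wrist_force: [0.3, -0.4, -0.9]
gripper_width: 0.005
gripper_force: 0.0
```

```bash
python3 look.py p2
```

```text
t 3.75 board xy [ 24.8 -30.5] tip z 17.2 ang -89.9 F(board) [ 0.4 -0.3 -0.9] M [ 0.  0. -0.] grip 0.00
```

Now at y = -30.5. The expected contact is near -29.5, so I'll use 1 mm steps.

>>> {"fn": "apply_moves", "kwargs": {
  "plan": [
    {"grip":0,"offset":[-0.1,0,0],"spin":0},
    {"grip":0,"offset":[-0.1,0,0],"spin":0}
  ]
}}

```text
time_s: 4.05
tcp_pos: [0.6109, -0.049, 0.0392]
ee_rot: [[-0.187, -0.982, 0.0], [-0.982, 0.187, 0.0], [-0.0, -0.0, -1.0]]
wrist_force: [0.1, -0.3, -0.1]
gripper_width: 0.004
gripper_force: 0.0
```

>>> {"fn": "apply_moves", "kwargs": {
  "plan": [
    {"grip":0,"offset":[-0.1,0,0],"spin":0},
    {"grip":0,"offset":[-0.1,0,0],"spin":0}
  ]
}}

```text
time_s: 4.25
tcp_pos: [0.6111, -0.048, 0.0392]
ee_rot: [[-0.187, -0.982, 0.0], [-0.982, 0.187, 0.0], [-0.0, -0.0, -1.0]]
wrist_force: [-0.2, 0.3, -0.2]
gripper_width: 0.009
gripper_force: 0.0
```

>>> {"fn": "apply_moves", "kwargs": {
  "plan": [
    {"grip":0,"offset":[-0.1,0,0],"spin":0},
    {"grip":0,"offset":[-0.1,0,0],"spin":0}
  ]
}}

```text
time_s: 4.45
tcp_pos: [0.6113, -0.047, 0.0392]
ee_rot: [[-0.187, -0.982, 0.0], [-0.982, 0.187, 0.0], [-0.0, -0.0, -1.0]]
wrist_force: [0.0, 0.3, 0.2]
gripper_width: 0.004
gripper_force: 0.0
```

```bash
python3 look.py p3
```

```text
t 4.45 board xy [ 24.8 -27.4] tip z 17.2 ang -89.9 F(board) [-0.   0.3  0.2] M [0. 0. 0.] grip 0.00
```

View pics/scenep3.png

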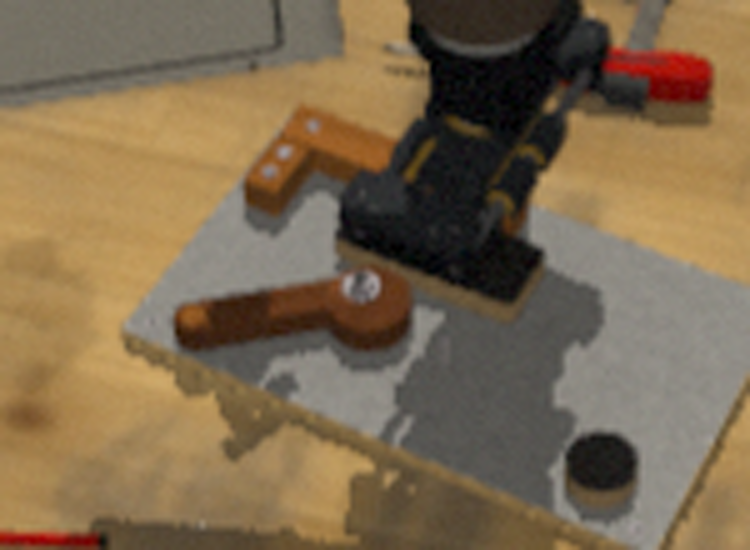

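```bash
python3 - <<'E'
from g import *
c=r.capture("scene")
W=lambda x,y,z:np.r_[o+Rm@np.array([x,y])/1e3,z/1e3]
f=lambda p:((proj(c,[p])[0]-[230,160])*5).round().tolist()
for y in(-62,-27,-20,58,100): print("offcut front-top",y,f(W(2,y,30)),"rear",f(W(50,y,30)))
print("tip",f(W(25,-27,17)),"tcp",f(W(25,-27,39)))
m=c["depth"];
for q in((360,215),(420,250),(500,270),(450,240),(490,230),(430,150)):
    u=(q[0]/5+230,q[1]/5+160); z=m[int(u[1]),int(u[0])]
    O=-np.array(c["R"]).T@np.array(c["t"]).ravel(); d=ray(c,[u],0)[0]-O; X=O+d*z/(np.array(c["R"])[2]@d)
    print(q,((X[:2]-o)@Rm*1e3).round(),(X[2]*1e3).round())
E
```

```text
offcut front-top -62 [508.0, 304.0] rear [544.0, 248.0]
offcut front-top -27 [454.0, 283.0] rear [491.0, 228.0]
offcut front-top -20 [443.0, 279.0] rear [480.0, 224.0]
offcut front-top 58 [327.0, 232.0] rear [365.0, 179.0]
offcut front-top 100 [266.0, 208.0] rear [305.0, 156.0]
tip [471.0, 270.0] tcp [472.0, 246.0]
(360, 215) [-70.  -8.] 152.0
(420, 250) [-66. -41.] 137.0
(500, 270) [ 24. -46.] 29.0
(450, 240) [-67. -59.] 157.0
(490, 230) [ 22. -40.] 63.0
(430, 150) [  1. -12.] 136.0
```

```bash
python3 - <<'E'
from g import *
c=r.capture("scene"); m=c["depth"]
vv,uu=np.mgrid[180:225,300:345]; uv=np.c_[uu.ravel(),vv.ravel()].astype(float)
O=-np.array(c["R"]).T@np.array(c["t"]).ravel(); d=ray(c,uv,0)-O; z=m[vv.ravel(),uu.ravel()]
X=O+d*(z/(d@np.array(c["R"])[2]))[:,None]; B=np.c_[(X[:,:2]-o)@Rm*1e3,X[:,2]*1e3].round(0)
for u in range(308,342,4):
    print(u,[tuple(int(q) for q in B[(vv[i,0]-180)*45+(u-300)]) for i in range(8,42,2)])
s=r.sense();print(s["tcp_pos"],s["joints"])
E
```

```text
308 [(81, 58, 36), (75, 54, 35), (-32, -6, 156), (-41, -11, 160), (-46, -13, 158), (-51, -16, 156), (-59, -20, 159), (-64, -23, 158), (-71, -27, 159), (-70, -26, 150), (-60, -20, 129), (-62, -21, 122), (3, 16, 26), (-8, 10, 32), (-17, 5, 35), (-22, 2, 33), (-31, -3, 37)]
312 [(-15, -9, 158), (-19, -11, 154), (-18, -10, 145), (-22, -12, 142), (-41, -23, 158), (-46, -25, 157), (-53, -29, 157), (-57, -31, 155), (-62, -33, 153), (-68, -37, 153), (-68, -36, 145), (-61, -33, 128), (-62, -33, 121), (3, 2, 25), (4, 3, 14), (-19, -9, 36), (-24, -12, 34)]
316 [(-1, -13, 146), (2, -12, 136), (-6, -16, 137), (-6, -16, 129), (-7, -17, 122), (-42, -35, 158), (-47, -37, 155), (-53, -41, 156), (-60, -44, 157), (-66, -48, 157), (-71, -50, 156), (-67, -48, 142), (-62, -45, 127), (-62, -45, 119), (3, -11, 22), (1, -12, 15), (-3, -14, 12)]
320 [(5, -22, 145), (2, -24, 141), (-3, -27, 139), (-9, -30, 139), (-9, -30, 131), (-4, -27, 117), (-44, -48, 159), (-50, -51, 158), (-56, -54, 157), (-61, -56, 156), (-68, -60, 158), (-67, -59, 149), (-65, -59, 138), (-59, -55, 122), (-60, -56, 115), (1, -25, 24), (2
[... 797 characters left out ...]
1), (13, -58, 29), (6, -62, 30)]
336 [(32, -58, 137), (28, -60, 134), (16, -65, 140), (12, -67, 137), (13, -68, 129), (113, -24, 0), (93, -33, 16), (86, -36, 15), (81, -39, 12), (71, -44, 15), (51, -53, 31), (43, -56, 32), (37, -59, 31), (29, -63, 32), (28, -64, 25), (29, -64, 15), (23, -67, 14)]
340 [(41, -66, 133), (39, -67, 128), (143, -24, -1), (135, -28, 0), (127, -31, -1), (122, -33, -4), (112, -38, -1), (92, -47, 14), (83, -51, 16), (78, -54, 13), (69, -58, 15), (63, -61, 14), (58, -63, 12), (48, -68, 15), (45, -69, 10), (37, -73, 11), (28, -77, 14)]
[ 0.6111945  -0.04711287  0.03920339] [ 1.07025755e+01  3.09149604e+01 -1.34396286e+01 -3.29118195e-04
 -4.56473784e+01 -2.14743203e+01]
```

The picture and depth show that the offcut has not moved. Its tail is still at crop (508,300), y about -62. The closed fingers are over it, with their bottom at about z 43 and the gripper body at z ≥ 115, so the reported z reads about 27 mm lower than where the tool really is; x and y agree. I'll back off and go down over clear board, guarding on force.

>>> {"fn": "apply_moves", "kwargs": {
  "plan": [
    {"grip":0,"offset":[2.5,0,0],"spin":0},
    {"grip":0,"offset":[5,0,0],"spin":0},
    {"grip":0,"offset":[6.6,0,0],"spin":0},
    {"grip":0,"offset":[6.6,0,0],"spin":0},
    {"grip":0,"offset":[6.6,0,0],"spin":0}
  ]
}}

```text
time_s: 5.15
tcp_pos: [0.599, -0.1122, 0.0392]
ee_rot: [[-0.188, -0.982, 0.0], [-0.982, 0.188, 0.0], [-0.0, -0.0, -1.0]]
wrist_force: [0.7, 0.0, 0.1]
gripper_width: 0.006
gripper_force: 0.0
```

```bash
cat > hz.py <<'E'
from g import *
# observed z of gripper (points near the tool) against reported z, board frame relative to TCP
s,p,T,a=state(); c=r.capture("scene"); m=c["depth"]
vv,uu=np.mgrid[0:400,0:640]; uv=np.c_[uu.ravel(),vv.ravel()].astype(float); z=m.ravel()
O=-np.array(c["R"]).T@np.array(c["t"]).ravel(); d=ray(c,uv,0)-O
X=O+d*(z/(d@np.array(c["R"])[2]))[:,None]; B=np.c_[(X[:,:2]-o)@Rm,X[:,2]]*1e3
t=(p[:2]-o)@Rm*1e3; Q=B-np.r_[t,0]; k=z>0
body=k&(abs(Q[:,0])<100)&(Q[:,0]<-40)&(abs(Q[:,1])<45)&(Q[:,2]>45)&(Q[:,2]<250)
fing=k&(abs(Q[:,0])<25)&(abs(Q[:,1])<18)&(Q[:,2]>16)&(Q[:,2]<110)
print("body z pct",np.percentile(Q[body,2],[0,2,50,98]).round(),"n",body.sum()," reported body start",(p[2]-.003+.051)*1e3)
print("finger z pct",fing.sum(),np.percentile(Q[fing,2],[0,2,10,50]).round() if fing.any() else "")
print(Q[fing][np.argsort(Q[fing,2])][:12].round())
E
python3 hz.py
```

```text
t 5.15 board xy [ 25.  -93.8] tip z 17.2 ang -90.0 F(board) [0.6 0.1 0.1] M [-0.   0.1 -0. ] grip 0.01
body z pct [113. 117. 155. 160.] n 543  reported body start 87.24927585083525
finger z pct 9 [16. 16. 16. 44.]
[[-22. -11.  16.]
 [ -8. -14.  16.]
 [-21.  -7.  17.]
 [  7. -14.  18.]
 [  3. -11.  44.]
 [ -9. -13.  48.]
 [  5. -13.  51.]
 [ -9. -13.  87.]
 [-15. -12.  97.]]
```

>>> {"fn": "apply_moves", "kwargs": {
  "plan": [
    {"grip":0,"offset":[0,0,0.5],"spin":0},
    {"grip":0,"offset":[0,0,1.0],"spin":0},
    {"grip":0,"offset":[0,0,1.0],"spin":0}
  ]
}}

```text
time_s: 5.5
tcp_pos: [0.5982, -0.1114, 0.028]
ee_rot: [[-0.186, -0.982, -0.002], [-0.982, 0.186, 0.0], [0.0, 0.002, -1.0]]
wrist_force: [-0.6, 0.0, -0.5]
gripper_width: 0.007
gripper_force: 0.0
```

>>> {"fn": "apply_moves", "kwargs": {
  "plan": [
    {"grip":0,"offset":[0,0,0.4],"spin":0},
    {"grip":0,"offset":[0,0,0.8],"spin":0},
    {"grip":0,"offset":[0,0,0.8],"spin":0}
  ]
}}

```text
time_s: 5.8
tcp_pos: [0.5983, -0.1119, 0.0204]
ee_rot: [[-0.187, -0.982, -0.002], [-0.982, 0.187, 0.0], [0.0, 0.002, -1.0]]
wrist_force: [0.1, 0.6, 0.7]
gripper_width: 0.005
gripper_force: 0.0
```

```bash
python3 hz.py
```

```text
t 5.80 board xy [ 24.3 -93.6] tip z -1.6 ang -89.9 F(board) [-0.   0.6  0.7] M [ 0.   0.1 -0. ] grip 0.00
body z pct [ 94.  98. 137. 141.] n 524  reported body start 68.40210496660542
finger z pct 7 [17. 17. 18. 28.]
[[ -4. -16.  17.]
 [ 12. -15.  18.]
 [  8. -13.  26.]
 [ -7. -13.  28.]
 [  7. -13.  32.]
 [ -9. -14.  36.]
 [ -9. -12.  71.]]
```

Confirmed: the reported tip is at -1.6 with no contact, so the true tip height is about the reported one plus 26.5 mm. I'll correct the helper, go down 7 mm more to a true tip of about 18, and push again.

>>> {"fn": "apply_moves", "kwargs": {
  "plan": [
    {"grip":0,"offset":[0,0,0.4],"spin":0},
    {"grip":0,"offset":[0,0,0.7],"spin":0},
    {"grip":0,"offset":[-0.7,0,0.7],"spin":0},
    {"grip":0,"offset":[-1.3,0,0.7],"spin":0},
    {"grip":0,"offset":[-1.9,0,0.7],"spin":0}
  ]
}}

```text
time_s: 6.35
tcp_pos: [0.6027, -0.0926, 0.0143]
ee_rot: [[-0.187, -0.982, 0.0], [-0.982, 0.187, 0.0], [-0.0, -0.0, -1.0]]
wrist_force: [-0.4, 0.1, 0.7]
gripper_width: 0.007
gripper_force: 0.0
```

>>> {"fn": "apply_moves", "kwargs": {
  "plan": [
    {"grip":0,"offset":[-0.5,0,0],"spin":0},
    {"grip":0,"offset":[-1.0,0,0],"spin":0},
    {"grip":0,"offset":[-1.5,0,0],"spin":0},
    {"grip":0,"offset":[-1.5,0,0],"spin":0}
  ]
}}

```text
time_s: 6.75
tcp_pos: [0.6055, -0.0778, 0.0143]
ee_rot: [[-0.186, -0.983, 0.0], [-0.983, 0.186, 0.0], [-0.0, -0.0, -1.0]]
wrist_force: [0.3, -0.4, -0.4]
gripper_width: 0.006
gripper_force: 0.0
```

```bash
sed -i 's/(p\[2\]-.022)\*1e3/(p[2]+.0045)*1e3/; s/z\/1e3+.022\]/z\/1e3-.0045]/' g.py
python3 look.py q1; python3 - <<'E'
from m import *
from g import o,Rm
c=r.capture("scene"); hsv=cv2.cvtColor(c["img"],cv2.COLOR_BGR2HSV)
m=c["depth"]; vv,uu=np.mgrid[170:260,260:360]; uv=np.c_[uu.ravel(),vv.ravel()].astype(float); z=m[170:260,260:360].ravel()
O=-np.array(c["R"]).T@np.array(c["t"]).ravel(); d=ray(c,uv,0)-O
X=O+d*(z/(d@np.array(c["R"])[2]))[:,None]; B=np.c_[(X[:,:2]-o)@Rm,X[:,2]]*1e3
k=(abs(B[:,2]-30)<5)&(B[:,0]>5)&(B[:,0]<49)&(hsv[170:260,260:360,2].ravel()<70)
print(k.sum(),np.percentile(B[k],[1,99],axis=0).round() if k.any() else "")
E
```

```text
t 6.75 board xy [ 24.9 -58.8] tip z 18.8 ang -89.9 F(board) [ 0.4 -0.3 -0.4] M [ 0.   0.1 -0. ] grip 0.01
203 [[  5. -72.  26.]
 [ 49.  71.  34.]]
```

View pics/sceneq1.png

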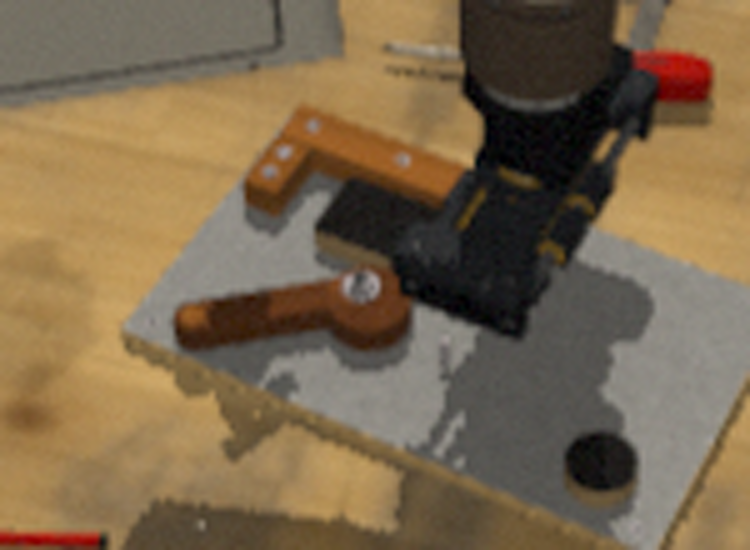

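The offcut is moving: its left end is now at crop (316,232), y about 70, which matches the tail touching the finger face at -49. About 29 mm remain.

>>> {"fn": "apply_moves", "kwargs": {
  "plan": [
    {"grip":0,"offset":[-0.7,0,0],"spin":0},
    {"grip":0,"offset":[-1.4,0,0],"spin":0},
    {"grip":0,"offset":[-2.0,0,0],"spin":0},
    {"grip":0,"offset":[-2.5,0,0],"spin":0},
    {"grip":0,"offset":[-2.7,0,0],"spin":0}
  ]
}}

```text
time_s: 7.4
tcp_pos: [0.6104, -0.0513, 0.0142]
ee_rot: [[-0.186, -0.983, 0.0], [-0.983, 0.186, 0.0], [-0.0, -0.0, -1.0]]
wrist_force: [0.6, -0.8, -0.3]
gripper_width: 0.007
gripper_force: 0.2
```

>>> {"fn": "apply_moves", "kwargs": {
  "plan": [
    {"grip":0,"offset":[-0.1,0,0],"spin":0},
    {"grip":0,"offset":[-0.1,0,0],"spin":0}
  ]
}}

```text
time_s: 7.6
tcp_pos: [0.6105, -0.0509, 0.0142]
ee_rot: [[-0.187, -0.982, 0.0], [-0.982, 0.187, 0.0], [-0.0, -0.0, -1.0]]
wrist_force: [0.1, -0.0, -0.2]
gripper_width: 0.008
gripper_force: 0.0
```

>>> {"fn": "apply_moves", "kwargs": {
  "plan": [
    {"grip":0,"offset":[-0.1,0,0],"spin":0},
    {"grip":0,"offset":[-0.1,0,0],"spin":0}
  ]
}}

```text
time_s: 7.8
tcp_pos: [0.6107, -0.0501, 0.0143]
ee_rot: [[-0.187, -0.982, 0.0], [-0.982, 0.187, 0.0], [-0.0, -0.0, -1.0]]
wrist_force: [0.2, 0.7, -0.9]
gripper_width: 0.003
gripper_force: 0.0
```

```bash
python3 -c "
from g import *
state()"
```

```text
t 7.80 board xy [ 24.9 -30.6] tip z 18.8 ang -89.9 F(board) [ 0.   0.7 -0.9] M [-0.   0.  -0.1] grip 0.00
```

>>> {"fn": "apply_moves", "kwargs": {
  "plan": [
    {"grip":0,"offset":[-0.1,0,0],"spin":0},
    {"grip":0,"offset":[-0.1,0,0],"spin":0}
  ]
}}

```text
time_s: 8.0
tcp_pos: [0.6108, -0.0492, 0.0142]
ee_rot: [[-0.187, -0.982, -0.0], [-0.982, 0.187, -0.0], [0.0, 0.0, -1.0]]
wrist_force: [-0.3, -1.2, -0.3]
gripper_width: 0.004
gripper_force: 0.2
```

>>> {"fn": "apply_moves", "kwargs": {
  "plan": [
    {"grip":0,"offset":[-0.1,0,0],"spin":0},
    {"grip":0,"offset":[-0.1,0,0],"spin":0}
  ]
}}

```text
time_s: 8.2
tcp_pos: [0.6107, -0.0486, 0.0143]
ee_rot: [[-0.187, -0.982, -0.001], [-0.982, 0.187, -0.001], [0.001, 0.001, -1.0]]
wrist_force: [-0.1, -3.0, 2.0]
gripper_width: 0.005
gripper_force: 1.5
```

>>> {"fn": "apply_moves", "kwargs": {
  "plan": [
    {"grip":0,"offset":[-0.1,0,0],"spin":0},
    {"grip":0,"offset":[-0.1,0,0],"spin":0}
  ]
}}

```text
time_s: 8.4
tcp_pos: [0.6105, -0.0485, 0.0143]
ee_rot: [[-0.187, -0.982, -0.002], [-0.982, 0.187, -0.002], [0.002, 0.002, -1.0]]
wrist_force: [-1.1, -7.0, 1.6]
gripper_width: 0.003
gripper_force: 3.2
```

```bash
python3 -c "
from g import *
state()"
```

```text
t 8.40 board xy [ 24.3 -29. ] tip z 18.8 ang -89.9 F(board) [ 0.3 -7.1  1.6] M [-1.9  0.4  0. ] grip 0.00
```

The force rises to 7 N at y = -29.0, as expected, so the offcut is against the stop. I'll back off, lift, and go round to the handle's far side.

>>> {"fn": "apply_moves", "kwargs": {
  "plan": [
    {"grip":0,"offset":[1.0,0,0],"spin":0},
    {"grip":0,"offset":[2.5,0,0],"spin":0},
    {"grip":0,"offset":[2.5,0,-4],"spin":0},
    {"grip":0,"offset":[2.5,0,-8],"spin":0},
    {"grip":0,"offset":[2.5,0,-8],"spin":0}
  ]
}}

```text
time_s: 8.9
tcp_pos: [0.6109, -0.0724, 0.1005]
ee_rot: [[-0.186, -0.982, 0.013], [-0.982, 0.186, 0.0], [-0.003, -0.013, -1.0]]
wrist_force: [1.5, -0.8, 0.2]
gripper_width: 0.004
gripper_force: 0.0
```

```bash
python3 -c "
from g import *
for d in(32,): rows([(*lever(0.08,82,d)[:2],98,-136),lever(0.08,82,d)])
print(lever(.08,82,32))"
```

```text
t 8.90 board xy [ 29.2 -52.4] tip z 105.0 ang -89.9 F(board) [ 1.6 -0.5  0.2] M [-0.  -0.  -0.1] grip 0.00
[-15.6, 8.5, 0.6] 0.8
[-15.6, 8.6, 8.4] 0.88
(np.float64(-55.617685767229915), np.float64(103.5778884206974), 20, np.float64(219.6036623610466))
```

>>> {"fn": "apply_moves", "kwargs": {
  "plan": [
    {"grip":0,"offset":[-3,1.7,0],"spin":0.14},
    {"grip":0,"offset":[-6,3.4,0],"spin":0.28},
    {"grip":0,"offset":[-9,5.1,0],"spin":0.42},
    {"grip":0,"offset":[-12,6.8,0],"spin":0.56},
    {"grip":0,"offset":[-15.5,8.5,0],"spin":0.7}
  ]
}}

```text
time_s: 9.4
tcp_pos: [0.5513, 0.0969, 0.094]
ee_rot: [[-0.78, -0.625, 0.0], [-0.625, 0.78, 0.001], [-0.0, 0.0, -1.0]]
wrist_force: [0.4, -0.0, -0.5]
gripper_width: 0.008
gripper_force: 0.0
```

>>> {"fn": "apply_moves", "kwargs": {
  "plan": [
    {"grip":0,"offset":[0,0,0],"spin":0.14},
    {"grip":0,"offset":[0,0,0],"spin":0.18},
    {"grip":0,"offset":[0,0,0],"spin":0.18}
  ]
}}

```text
time_s: 9.7
tcp_pos: [0.5519, 0.0965, 0.094]
ee_rot: [[-0.876, -0.482, 0.0], [-0.482, 0.876, 0.0], [-0.0, 0.0, -1.0]]
wrist_force: [0.2, 0.1, -0.0]
gripper_width: 0.005
gripper_force: 0.0
```

```bash
python3 -c "
from g import *
rows([lever(0.08,82,32)])
c=r.capture('top'); np.savez('top3.npz',**c)
cv2.imwrite('pics/top3.png',cv2.resize(c['img'][150:260,262:402],None,fx=5,fy=5,interpolation=cv2.INTER_CUBIC))"
```

```text
t 9.70 board xy [-60.5 102.3] tip z 98.5 ang -140.3 F(board) [ 0.2  0.1 -0. ] M [-0. -0. -0.] grip 0.00
[-0.5, -0.2, 7.8] 0.0
```

View pics/top3.png

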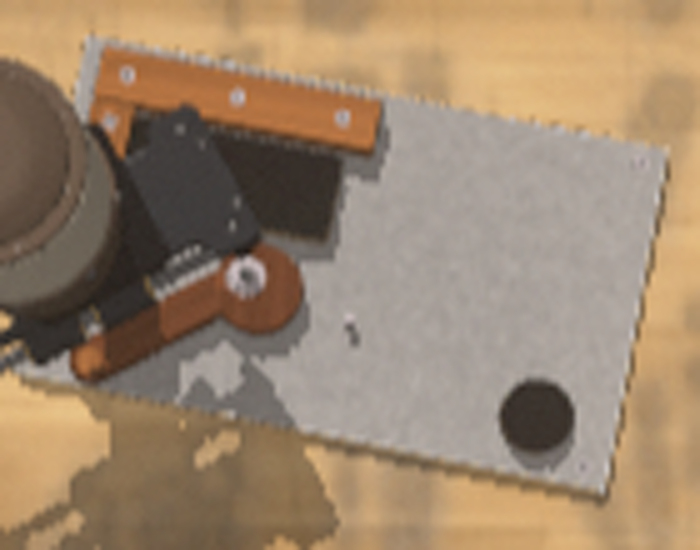

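The tail is now at crop (340,195), i.e. y about -20, and the offcut is along the fence. The cam, pin and disc are untouched, and the finger is on the far side of the handle. Going down.

>>> {"fn": "apply_moves", "kwargs": {
  "plan": [
    {"grip":0,"offset":[-0.5,-0.2,2],"spin":0},
    {"grip":0,"offset":[-0.5,-0.2,5],"spin":0},
    {"grip":0,"offset":[-0.5,-0.2,7.5],"spin":0},
    {"grip":0,"offset":[-0.5,-0.2,7.8],"spin":0},
    {"grip":0,"offset":[-0.5,-0.2,7.8],"spin":0}
  ]
}}

```text
time_s: 10.25
tcp_pos: [0.5573, 0.0965, 0.0158]
ee_rot: [[-0.876, -0.482, -0.001], [-0.482, 0.876, -0.001], [0.001, -0.0, -1.0]]
wrist_force: [0.5, -0.3, 1.3]
gripper_width: 0.007
gripper_force: 0.0
```

```bash
python3 -c "
from g import *
rows([lever(0.08,84,24,21)]+[lever(p,84,21.5,21) for p in (.08,.2,.32,.44,.56)])"
```

```text
t 10.25 board xy [-55.2 103.4] tip z 20.3 ang -140.3 F(board) [ 0.5 -0.2  1.3] M [ 0.  -0.1  0. ] grip 0.01
[0.8, 0.2, -0.1] 0.0
[1.1, 0.2, -0.1] 0.0
[2.1, 0.4, -0.1] -0.12
[3.1, 0.5, -0.1] -0.24
[4.2, 0.5, -0.1] -0.36
[5.2, 0.3, -0.1] -0.48
```

>>> {"fn": "apply_moves", "kwargs": {
  "plan": [
    {"grip":0,"offset":[0.8,0.2,0],"spin":0},
    {"grip":0,"offset":[1.3,0.3,0],"spin":-0.03},
    {"grip":0,"offset":[2.1,0.4,0],"spin":-0.12},
    {"grip":0,"offset":[3.1,0.5,0],"spin":-0.24},
    {"grip":0,"offset":[4.2,0.5,0],"spin":-0.36}
  ]
}}

```text
time_s: 10.75
tcp_pos: [0.5196, 0.0822, 0.0179]
ee_rot: [[-0.645, -0.765, 0.006], [-0.765, 0.645, 0.002], [-0.005, -0.003, -1.0]]
wrist_force: [2.2, 0.7, -0.8]
gripper_width: 0.007
gripper_force: 1.0
```

```bash
python3 -c "
from g import *
rows([lever(p,84,21.5,21) for p in (.5,.62,.74,.86,.98)])"
```

```text
t 10.75 board xy [-89.5  82.2] tip z 22.4 ang -119.3 F(board) [ 2.1  1.1 -0.8] M [ 0.2 -0.7  0. ] grip 0.01
[0.7, 0.1, 0.1] -0.05
[1.7, 0.2, 0.1] -0.17
[2.8, 0.3, 0.1] -0.29
[3.8, 0.2, 0.1] -0.41
[4.8, -0.1, 0.1] -0.53
```

Contact is at about 2 N, which matches the 0.15 N m, so the handle is turning.

>>> {"fn": "apply_moves", "kwargs": {
  "plan": [
    {"grip":0,"offset":[0.6,0.1,0],"spin":-0.05},
    {"grip":0,"offset":[1.6,0.2,0],"spin":-0.17},
    {"grip":0,"offset":[2.7,0.3,0],"spin":-0.29},
    {"grip":0,"offset":[3.7,0.2,0],"spin":-0.41},
    {"grip":0,"offset":[4.7,-0.1,0],"spin":-0.53}
  ]
}}

```text
time_s: 11.25
tcp_pos: [0.4892, 0.0456, 0.0179]
ee_rot: [[-0.17, -0.985, 0.004], [-0.985, 0.17, 0.002], [-0.003, -0.004, -1.0]]
wrist_force: [0.2, 2.4, 2.3]
gripper_width: 0.009
gripper_force: 1.3
```

```bash
python3 -c "
from g import *
rows([lever(p,84,21.5,21) for p in (.98,1.08,1.2,1.32,1.44)])"
```

```text
t 11.25 board xy [-112.5   40.6] tip z 22.4 ang -88.9 F(board) [-0.2  2.4  2.3] M [ 0.7 -0.1 -0.1] grip 0.01
[0.1, -0.0, 0.1] -0.0
[0.9, 0.2, 0.1] -0.1
[2.0, 0.3, 0.1] -0.22
[3.0, 0.2, 0.1] -0.34
[4.0, 0.1, 0.1] -0.46
```

>>> {"fn": "apply_moves", "kwargs": {
  "plan": [
    {"grip":0,"offset":[0.9,0.2,0.1],"spin":-0.1},
    {"grip":0,"offset":[2.0,0.3,0.1],"spin":-0.22},
    {"grip":0,"offset":[3.0,0.2,0.1],"spin":-0.34},
    {"grip":0,"offset":[4.0,0.1,0.1],"spin":-0.46},
    {"grip":0,"offset":[4.0,0.1,0.1],"spin":-0.46}
  ]
}}

```text
time_s: 11.75
tcp_pos: [0.4804, 0.0054, 0.0165]
ee_rot: [[0.278, -0.961, 0.002], [-0.961, -0.278, 0.001], [-0.0, -0.002, -1.0]]
wrist_force: [0.7, -0.7, 1.0]
gripper_width: 0.004
gripper_force: 0.0
```

```bash
python3 -c "
from g import *
rows([lever(p,84,21.5,21) for p in (1.44,1.5,1.56,1.62,1.68,1.74,1.8,1.86,1.92,1.98)])"
```

```text
t 11.75 board xy [-113.6   -0.6] tip z 21.0 ang -63.0 F(board) [ 0.8 -0.6  1. ] M [ 0.   0.1 -0. ] grip 0.00
[-0.0, -0.1, -0.0] -0.01
[0.5, -0.0, -0.0] -0.07
[1.0, 0.0, -0.0] -0.13
[1.5, 0.1, -0.0] -0.19
[2.0, 0.1, -0.0] -0.25
[2.6, 0.1, -0.0] -0.31
[3.1, 0.0, -0.0] -0.37
[3.6, -0.0, -0.0] -0.43
[4.1, -0.1, -0.0] -0.49
[4.6, -0.3, -0.0] -0.55
```

>>> {"fn": "apply_moves", "kwargs": {
  "plan": [
    {"grip":0,"offset":[0.5,0,0],"spin":-0.07},
    {"grip":0,"offset":[1.0,0,0],"spin":-0.13},
    {"grip":0,"offset":[1.5,0,0],"spin":-0.19},
    {"grip":0,"offset":[2.0,0,0],"spin":-0.25}
  ]
}}

```text
time_s: 12.15
tcp_pos: [0.4836, -0.0131, 0.0157]
ee_rot: [[0.507, -0.862, -0.003], [-0.862, -0.507, 0.0], [-0.002, 0.003, -1.0]]
wrist_force: [-4.7, 7.0, 3.6]
gripper_width: 0.005
gripper_force: 4.0
```

```bash
python3 -c "
from g import *
rows([lever(p,84,21.5,21) for p in (1.68,1.74,1.8,1.86,1.92,1.98)])"
```

```text
t 12.15 board xy [-107.   -18.1] tip z 20.2 ang -48.7 F(board) [-5.9  6.   3.6] M [ 1.7  1.7 -0. ] grip 0.00
[0.2, -0.0, -0.1] 0.0
[0.7, 0.1, -0.1] -0.06
[1.2, 0.1, -0.1] -0.12
[1.7, 0.2, -0.1] -0.18
[2.2, 0.2, -0.1] -0.24
[2.8, 0.2, -0.1] -0.3
```

The cam is biting at about 1.66 rad, with the force up to 8 N. I'll go on in small steps.

>>> {"fn": "apply_moves", "kwargs": {
  "plan": [
    {"grip":0,"offset":[0.3,0,0],"spin":-0.03},
    {"grip":0,"offset":[0.6,0,0],"spin":-0.06},
    {"grip":0,"offset":[0.6,0,0],"spin":-0.06}
  ]
}}

```text
time_s: 12.45
tcp_pos: [0.4855, -0.0185, 0.0155]
ee_rot: [[0.556, -0.831, -0.006], [-0.831, -0.556, -0.0], [-0.003, 0.005, -1.0]]
wrist_force: [-5.1, 4.1, 5.7]
gripper_width: 0.003
gripper_force: 3.1
```

```bash
python3 -c "
from g import *
rows([lever(p,84,21.5,21) for p in (1.68,1.74,1.8,1.86,1.92,1.98)])"
```

```text
t 12.45 board xy [-104.   -23.1] tip z 20.0 ang -45.4 F(board) [-5.7  3.   5.7] M [1.  1.8 0. ] grip 0.00
[-0.4, -0.2, -0.1] 0.06
[0.1, -0.0, -0.1] -0.0
[0.6, 0.1, -0.1] -0.06
[1.2, 0.2, -0.1] -0.12
[1.7, 0.2, -0.1] -0.18
[2.2, 0.2, -0.1] -0.24
```

>>> {"fn": "apply_moves", "kwargs": {
  "plan": [
    {"grip":0,"offset":[0.3,0.1,0],"spin":-0.03},
    {"grip":0,"offset":[0.6,0.1,0],"spin":-0.06},
    {"grip":0,"offset":[0.6,0.1,0],"spin":-0.06}
  ]
}}

```text
time_s: 12.75
tcp_pos: [0.4875, -0.0236, 0.0154]
ee_rot: [[0.605, -0.796, -0.007], [-0.796, -0.605, -0.0], [-0.004, 0.005, -1.0]]
wrist_force: [-7.7, 5.7, 5.3]
gripper_width: 0.002
gripper_force: 4.8
```

```bash
python3 -c "
from g import *
rows([lever(p,84,21.5,21) for p in (1.74,1.8,1.86,1.92,1.98)])"
```

```text
t 12.75 board xy [-101.2  -27.8] tip z 19.9 ang -42.0 F(board) [-8.6  4.2  5.3] M [1.8 2.3 0. ] grip 0.00
[-0.4, -0.2, -0.1] 0.06
[0.1, -0.0, -0.1] -0.0
[0.6, 0.1, -0.1] -0.06
[1.1, 0.2, -0.1] -0.12
[1.7, 0.2, -0.1] -0.18
```

>>> {"fn": "apply_moves", "kwargs": {
  "plan": [
    {"grip":0,"offset":[0.3,0.1,0],"spin":-0.03},
    {"grip":0,"offset":[0.6,0.1,0],"spin":-0.06},
    {"grip":0,"offset":[0.6,0.1,0],"spin":-0.06}
  ]
}}

```text
time_s: 13.05
tcp_pos: [0.4899, -0.0289, 0.0154]
ee_rot: [[0.652, -0.759, -0.008], [-0.759, -0.652, -0.0], [-0.005, 0.006, -1.0]]
wrist_force: [-7.1, 4.9, 5.2]
gripper_width: 0.007
gripper_force: 4.5
```

```bash
python3 -c "
from g import *
rows([lever(p,84,21.5,21) for p in (1.8,1.86,1.92,1.98)])"
```

```text
t 13.05 board xy [-97.8 -32.5] tip z 19.9 ang -38.5 F(board) [-7.9  3.4  5.2] M [1.5 2.3 0. ] grip 0.01
[-0.4, -0.2, -0.1] 0.06
[0.1, -0.0, -0.1] -0.0
[0.6, 0.1, -0.1] -0.06
[1.1, 0.1, -0.1] -0.12
```

>>> {"fn": "apply_moves", "kwargs": {
  "plan": [
    {"grip":0,"offset":[0.3,0.1,0],"spin":-0.03},
    {"grip":0,"offset":[0.6,0.1,0],"spin":-0.06},
    {"grip":0,"offset":[0.6,0.1,0],"spin":-0.06}
  ]
}}

```text
time_s: 13.35
tcp_pos: [0.4918, -0.033, 0.0153]
ee_rot: [[0.695, -0.719, -0.01], [-0.719, -0.695, 0.001], [-0.008, 0.006, -1.0]]
wrist_force: [-12.7, 14.5, 10.3]
gripper_width: 0.005
gripper_force: 9.7
```

```bash
python3 -c "
from g import *
rows([lever(p,84,21.5,21) for p in (1.86,1.92,1.98,2.04)])
c=r.capture('top')
cv2.imwrite('pics/top4.png',cv2.resize(c['img'][150:260,262:402],None,fx=5,fy=5,interpolation=cv2.INTER_CUBIC))"
```

```text
t 13.35 board xy [-95.2 -36.2] tip z 19.8 ang -35.1 F(board) [-15.2  11.8  10.3] M [4.4 3.7 0. ] grip 0.01
[-0.4, -0.2, -0.1] 0.06
[0.1, -0.1, -0.1] -0.0
[0.6, 0.1, -0.1] -0.06
[1.2, 0.1, -0.1] -0.12
```

View pics/top4.png

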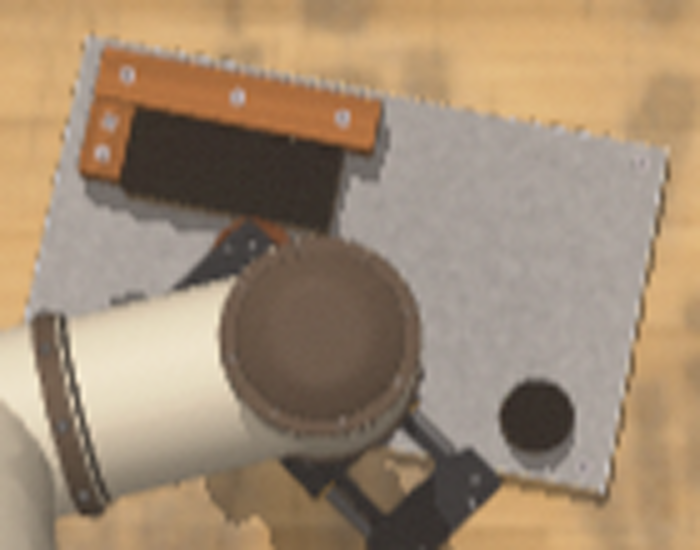

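The offcut sits flush in the corner at crop (130,110), against both fence and stop, and the cam touches its near side at (250,220). The force has jumped to about 20 N, so it is wedging. One small further push.

>>> {"fn": "apply_moves", "kwargs": {
  "plan": [
    {"grip":0,"offset":[0.2,0.1,0],"spin":-0.02},
    {"grip":0,"offset":[0.3,0.1,0],"spin":-0.03}
  ]
}}

```text
time_s: 13.6
tcp_pos: [0.4928, -0.0351, 0.0152]
ee_rot: [[0.716, -0.698, -0.01], [-0.698, -0.716, 0.002], [-0.009, 0.006, -1.0]]
wrist_force: [-15.2, 19.6, 12.3]
gripper_width: 0.005
gripper_force: 12.5
```

```bash
python3 -c "
from g import *
rows([lever(p,84,21.5,21) for p in (1.86,1.92,1.98)])"
```

```text
t 13.60 board xy [-93.7 -38.1] tip z 19.7 ang -33.4 F(board) [-18.6  16.4  12.3] M [6.1 4.3 0.1] grip 0.01
[-0.6, -0.3, -0.1] 0.09
[-0.1, -0.1, -0.1] 0.03
[0.4, -0.0, -0.1] -0.03
```

25 N at 84 mm is about 2.1 N m, against 0.15 N m free, so it is firmly clamped. Backing off and lifting clear.

>>> {"fn": "apply_moves", "kwargs": {
  "plan": [
    {"grip":0,"offset":[-0.8,0,0],"spin":0},
    {"grip":0,"offset":[-2.5,0,0],"spin":0},
    {"grip":0,"offset":[-3,0,0],"spin":0},
    {"grip":0,"offset":[-3,0,-3],"spin":0},
    {"grip":0,"offset":[-3,0,-8],"spin":0}
  ]
}}

```text
time_s: 14.1
tcp_pos: [0.4746, -0.0172, 0.0938]
ee_rot: [[0.718, -0.696, -0.008], [-0.696, -0.718, -0.002], [-0.004, 0.007, -1.0]]
wrist_force: [1.9, 0.3, -0.7]
gripper_width: 0.003
gripper_force: 0.0
```

>>> {"fn": "apply_moves", "kwargs": {
  "plan": [
    {"grip":0,"offset":[0,0,-5],"spin":0},
    {"grip":0,"offset":[-3,4,-9],"spin":0},
    {"grip":0,"offset":[-6,8,-9],"spin":0},
    {"grip":0,"offset":[-9,8,-9],"spin":0},
    {"grip":0,"offset":[-9,8,-9],"spin":0}
  ]
}}

```text
time_s: 14.6
tcp_pos: [0.3533, -0.0117, 0.1859]
ee_rot: [[0.719, -0.695, 0.001], [-0.695, -0.719, 0.002], [-0.0, -0.002, -1.0]]
wrist_force: [0.5, 0.1, 0.1]
gripper_width: 0.006
gripper_force: 0.0
```

```bash
python3 - <<'E'
from m import *
from g import state,o,Rm
state()
for n,(x0,y0) in dict(top=(262,150),scene=(230,160)).items():
    c=r.capture(n); cv2.imwrite(f"pics/{n}5.png",cv2.resize(c["img"][y0:y0+110,x0:x0+150],None,fx=5,fy=5,interpolation=cv2.INTER_CUBIC))
    if n=="top":
        hsv=cv2.cvtColor(c["img"],cv2.COLOR_BGR2HSV); roi=np.zeros((400,640),np.uint8); roi[150:256,260:402]=1
        for b in blobs((hsv[...,2]<60).astype(np.uint8)*roi,60,3000):
            q=rect(c,b,.030)[0]; print(b.sum(),((np.array(q[0])/1e3-o)@Rm*1e3).round(1),np.round(q[1]),round(q[2],1))
E
```

```text
t 14.60 board xy [-235.2  -41.3] tip z 190.4 ang -33.2 F(board) [0.5 0.2 0.1] M [-0.1  0.1  0. ] grip 0.01
646 [31.3 41.8] [117.  46.] 79.3
109 [ -72.1 -151.6] [33. 33.] 0.4
```

View pics/top5.png

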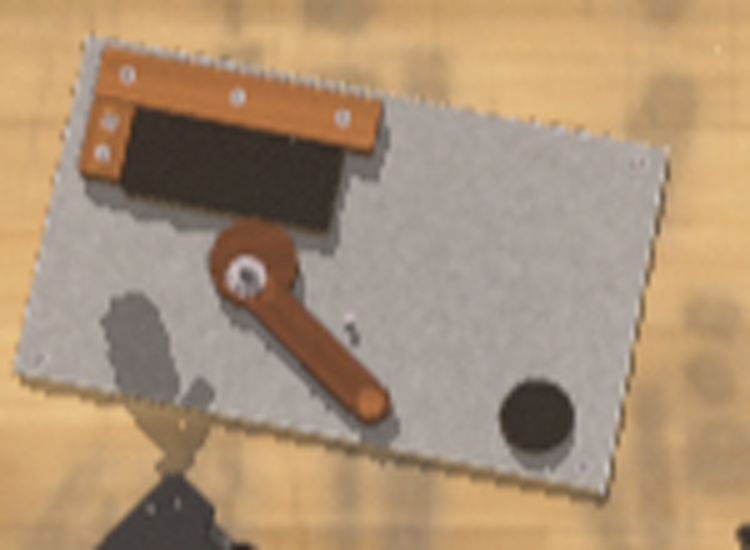

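The offcut measures (31.3, 41.8) against (30, 40), within camera error, and it is flush with fence and stop. The cam bears on its near side at crop (255,222). The handle has swung round to (372,405), just short of the pin, and the disc has not moved. Handing in.

```bash
python3 -c "
from station import r
print(r.finish_job())"
```

```text
the job is handed in; nothing more can be done
None
```

The offcut is clamped: its end is against the stop, the cam holds it tight on the fence, the robot is clear of everything, and I handed the job in at about 15 s of the 46 s allowed (no verdict came back).

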